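# Tune a hold-down leaf spring by its press sag

### The job

The steel leaf spring on the fixture is set too stiff. Press straight down on its brass dome with 10 N to judge how far it gives, then slide the support carriage under it by its orange grip until 10 N on the dome lowers the dome by 8 mm; finish with a proving press, holding 10 N for a second with the dome 8 mm down, and let go. Never put more than 16 N on the dome, and leave the other things on the bench where they are.

Things in the scene. Friction and masses are not known exactly. Their poses are not given: they have to be found in the camera images.
- fixture: grey base plate, 170 x 250 x 12 mm, fixed to the bench; origin on the bench directly under the brass dome, z up. The leaf runs along its y axis: a 100 mm high clamp block holds it at the -y end, the clamp edge (where the leaf bends) at y = -75 mm; free tip at y = +75 mm
- dome: brass dome, 20 mm across and 6 mm high, fixed on top of the leaf at mid-span (75 mm from the clamp edge); origin at the centre of its underside; the place to press, from above
- dome_top (a point): top of the brass dome, 87.6 mm above the bench at rest
- leaf (a joint): steel leaf spring, 150 x 24 x 2 mm, 81 mm above the bench: angle in rad by which it bends down about the clamp edge; 0 at rest (it springs back up to 0), 0.107 with the dome 8 mm down, stop at 0.32. Force rises in proportion to the sag. As found it is too stiff: 10 N lowers the dome 2 to 6 mm
- support (a joint): travel of the blue support carriage (62 mm long, under the leaf) along its rails, in m: 0 at the end nearest the leaf tip (carriage middle 105 mm from the clamp edge), growing as it slides to the fixture's -y, towards the clamp, which makes the leaf softer; stop at 0.080. Slides with about 3 N of friction and stays where it is left
- support_grip (a point): on the carriage's orange upright grip (24 mm along fixture x, 18 mm thick along fixture y, top 90 mm above the bench): point on its axis 18 mm below its top, 72 mm above the bench. The grip stands 66 mm to the +x side of the leaf's middle line; below it, under 28 mm above the bench, is the blue arm that joins it to the carriage
- nozzle: bystander: orange hose nozzle standing upright, 40 mm across, 75 mm high, loose; origin at the centre of its foot
- collar: bystander: loose brass collar, 44 mm across, 16 mm high; origin at the centre of its underside
- driver: bystander: loose screwdriver lying on the bench along its own x axis; origin on its underside
- oil: bystander: small blue bottle with an orange cap, 44 mm across, 90 mm high, loose; origin at the centre of its foot
- leaf_tip (a point): free tip of the leaf. Behind it, at fixture y = +98 mm, stands a white scale plate 36 mm wide, 105 mm high: black mark at the tip's rest height, orange mark at the tip's height when the dome is 8 mm down
- support_mid (a point): middle of the blue carriage under the leaf, 50 mm up. A sprung roller hidden in it backs the leaf: sag at a given force goes about as 1 / (roller's distance from the clamp edge) squared; 10 N gives 8 mm at 60 mm. The roller's place in the carriage cannot be seen and differs each time, up to 18 mm either way from the middle along fixture y, so only pressing tells

How it is judged:
On the way, in this order (a step that is already met when the one before it is completed fails the run):
1. the dome is pressed with 10 N (8.5 to 11.5 N) to judge the leaf as found, while the carriage is still near the leaf-tip end (under 16 mm of travel) (contact force between the fingers and dome between 8.5 and 11.5 N and value of joint support below 0.016 m), for 0.2 s.
2. the carriage has been slid and, in a proving press of 10 N (8.5 to 11.5 N), the dome stays 8 mm down (7 to 9 mm) (contact force between the fingers and dome between 8.5 and 11.5 N and value of joint leaf between 0.0935 and 0.1205 rad), for 0.5 s.
At the end, for the whole second after the job is handed in: the leaf was proved to sag 8 mm (within 1 mm) under 10 N (within 1.5 N); it is let go and has sprung back up (under 0.01 rad), the carriage rests at its new place between 20 and 68 mm of travel (value of joint leaf below 0.01 rad and value of joint support between 0.02 and 0.068 m and velocity of joint support between -0.005 and 0.005 m/s); the robot touches nothing.
It fails at once if more than 16 N on the dome (contact force between anything else and dome above 16 N).
It fails at once if a bystander moved by more than 15 mm (distance of any of nozzle, collar, driver, oil from where it was at the start of the episode above 0.015 m).
It also fails if it takes over 72 s, if anything falls off the work surface, if the arm or the gripper's body presses on something with over 40 N, if the wrist force passes 120 N, or if a joint passes its speed limit or range.

### The arm

A 7-joint arm with a two-finger parallel gripper is mounted at the origin on the work surface. World frame = base frame: x ahead of the robot, y to its left, z up, the work surface at z = 0. Lengths are in m, angles in rad, forces in N, time in s.
With the tool pointing down it reaches from about 0.425 to 1.025 m from the base axis. Payload 9.4 kg.
Tool frame: the origin (TCP) lies at the very end of the fingers, on their centre line; the grasp point (between the pads) lies 19 mm behind it; z points along the fingers, y is the line along which they close (so a half turn about z gives the same grasp; the last joint's range is limited). The gripper opens to 93 mm and grips with 3 to 60 N. Pads are 15 mm wide; open, the fingers measure 128 mm over their backs; the gripper's body (75 mm by 188 mm) begins 65 mm behind the grasp point.
Start: joints at [-1.298, 0.599, -0.003, 1.599, 0.002, 0.943, -0.08], TCP at [0.248, 0.681, 0.219] pointing down, gripper open.
Joint ranges: [-2.57, 2.57], [-0.35, 1.97], [-1.29, 1.29], [0.11, 2.56], [-1.05, 4.19], [0.11, 1.86], [-2.63, 2.63]. Speed limits (rad/s): [2.22, 2.22, 3.01, 3.01, 3.14, 3.14, 3.14].

### API

Orientations are given as a unit quaternion [x, y, z, w].
In Python, from workcell import r, cams, ticket, spotter gives the robot as it stands.
- The arm moves only by the tool step_arm, never from a script. Its argument "rows" is one flat list of numbers, 6 for each row, row after row: the shift along the tool's x, y, z in m, then the turn, a rotation vector about the tool's x, y, z in rad. In form: [tx, ty, tz, rx, ry, rz, tx, ty, tz, rx, ry, rz, ...]. A call has 1 to 20 rows; each row is the pose to reach, as a shift and turn from the pose commanded when the call began, along the tool's axes at that moment; what a row does not reach only later rows make up. A row lasts 1/12 s, in which the tool goes at most 41.7 mm and 7.16 degrees, less where a joint would pass 70% of its speed; a pose out of reach is approached as far as the arm can. A call with a gripper value outside its range is refused whole. "fingers" is the finger opening in m, from 0 to 0.093, set as the call begins (left out, the last holds). The fingers move at their own pace and stop on an object; "squeeze" is the grip in N (left out, the last holds). Time passes only in rows, so rows that repeat a pose let the fingers close. It gives the time, the measured TCP pose, the force, the opening and the grip force at its end, in the units of the state.
- r.sense(): the state, without advancing time (a new reading comes with each control period).
- cams.camera(name): name is "scene" or "top"; returns (picture, depth): 384x512x3 uint8, red, green, blue; 384x512 float32, m along the optical axis (not along the pixel's ray), 0 where there is no reading.
- cams.camera_model(name): a dict with "camera_matrix" (3x3 intrinsics, pixels), "rvec" (rotation vector, rad) and "tvec" (3), from world to camera coordinates, as OpenCV has them. Camera axes: x right, y down, z forward; pixel columns grow to the right and rows downward; lengths in m; the calibration is good to about 2 mm. A picture is of the moment at which its call begins. camera_model takes no time and is no camera call.
- ticket.job_done(): hands the job in; it is judged then, once.
Trained networks look in the newest picture that a camera, given by its name, has taken for a name from the list of things; names that differ only in an ending like _2 or _b are one class to them, and where a whole thing is asked for, a point or a joint stands for the part that bears it (a point fixed in the world has none). Each returns a list of dicts, best first, with "confidence" (0 to 1); they miss things now and then, are a little off and sometimes report something else, mostly with a low value. They report only what shows in the picture. A call takes as long as a camera call.
- spotter.find_in(thing, camera): "uv" ([column, row] in pixels, amid what is visible of it).
- spotter.outline_of(thing, camera): "region" (384x512 bool, what is visible of it) and "uv" ([column, row] in pixels, amid what is visible of it).
- spotter.landmark_of(thing, camera): "uv" ([column, row] in pixels: a listed point, or the origin of a listed thing).
The state is a dict: "clock": time; "joint_pos": joint angles; "dq": joint speeds; "effort": joint torques, N m; "ee_pos": TCP position; "tool_rot": TCP orientation; "wrist_force": force on the tool from outside, world axes, zero at the start; "torque": the same for the moment, N m; "width": opening from 0.0 (shut) to 1.0 (fully open); "finger_force": force on a finger pad.
Only numpy, scipy, OpenCV 4.12 (cv2) and the standard library are available. Lean on these libraries where they do the work, as an engineer would, in place of code of your own. Each camera call takes 0.05 s, during which the arm holds its last target. There are 200 camera calls.

## Working session

There is one attempt and no reset: what is moved stays moved. The work goes in short steps, Python scripts to look and compute and a tool call to move; the robot and the scene stay as the last step left them, time stands still between calls to the robot, and variables do not carry over. Pictures are saved under pics/ and viewed, at most 10 in all, crops included, and the job is handed in when it is done.

Besides the shell and the picture viewer there is one more tool, called in YAML: its name, and indented under it one key for each argument. step_arm: Moves the arm, as the interface text tells. Its arguments: {"type":"object","properties":{"rows":{"type":"array","items":{"type":"number"}},"fingers":{"type":"number"},"squeeze":{"type":"number"}},"required":["rows"]}

```bash
ls; mkdir -p pics; cat > h.py <<'E'
import numpy as np, cv2
from workcell import r, cams, ticket, spotter
def cm(n):
    m=cams.camera_model(n); R=cv2.Rodrigues(np.array(m["rvec"],float))[0]
    return np.array(m["camera_matrix"],float),R,np.array(m["tvec"],float).ravel()
def ray(n,uv):
    K,R,t=cm(n); d=R.T@np.linalg.inv(K)@np.array([uv[0],uv[1],1.]); return -R.T@t,d
def atz(n,uv,z):
    c,d=ray(n,uv); return c+d*(z-c[2])/d[2]
def atd(n,uv,dep):
    c,d=ray(n,uv); return c+d*dep
def proj(n,p):
    K,R,t=cm(n); q=K@(R@np.array(p)+t); return q[:2]/q[2]
E
python3 - <<'E'
from h import *
s=r.sense(); print({k:np.round(v,3).tolist() for k,v in s.items()})
H={"dome_top":.0876,"support_grip":.072,"leaf_tip":.081,"support_mid":.05,"nozzle":0,"collar":0,"driver":0,"oil":0,"fixture":0}
for n in ("scene","top"):
    p,d=cams.camera(n); cv2.imwrite(f"pics/{n}0.png",p[:,:,::-1])
    for t,z in H.items():
        for o in spotter.landmark_of(t,n)[:2]:
            print(n,t,round(o["confidence"],2),np.round(o["uv"]),np.round(atz(n,o["uv"],z),4))
E
```

```text
pics
{'clock': 0.0, 'joint_pos': [-1.298, 0.6, -0.003, 1.6, 0.002, 0.943, -0.08], 'dq': [-0.0, -0.001, -0.001, 0.001, 0.001, 0.001, -0.001], 'effort': [-0.001, -76.506, 1.497, -25.237, -0.052, 0.017, 0.0], 'ee_pos': [0.248, 0.681, 0.218], 'tool_rot': [0.174, 0.985, -0.001, -0.0], 'wrist_force': [0.23, 0.405, -0.668], 'torque': [-0.027, -0.005, -0.029], 'finger_force': 0.0, 'width': 1.0}
scene dome_top 0.35 [248. 182.] [ 0.5376 -0.0737  0.0876]
scene support_grip 0.55 [229. 199.] [ 0.6071 -0.0511  0.072 ]
scene leaf_tip 0.59 [268. 196.] [0.5264 0.0041 0.081 ]
scene leaf_tip 0.54 [314. 321.] [0.6675 0.3736 0.081 ]
scene support_mid 0.77 [251. 196.] [ 0.5361 -0.0618  0.05  ]
scene nozzle 0.7 [379. 291.] [0.4577 0.326  0.    ]
scene nozzle 0.67 [230. 198.] [ 0.5546 -0.1509  0.    ]
scene collar 0.9 [316. 318.] [0.613  0.3156 0.    ]
scene driver 0.71 [212. 160.] [ 0.497  -0.3786  0.    ]
scene driver 0.28 [230. 197.] [ 0.5501 -0.1547  0.    ]
scene oil 0.84 [175. 173.] [ 0.6302 -0.3628  0.    ]
scene fixture 0.6 [248. 210.] [ 0.5408 -0.0716  0.    ]
top dome_top 0.6 [284. 201.] [ 0.531  -0.0728  0.0876]
top support_grip 0.84 [273. 170.] [ 0.6138 -0.0471  0.072 ]
top leaf_tip 0.91 [252. 196.] [0.5438 0.0074 0.081 ]
top support_mid 0.66 [271. 198.] [ 0.5423 -0.0418  0.05  ]
top nozzle 0.6 [133. 231.] [0.4679 0.3319 0.    ]
top collar 0.5 [138. 173.] [0.6268 0.3217 0.    ]
top oil 0.74 [384. 163.] [ 0.6415 -0.3531  0.    ]
top fixture 0.81 [279. 202.] [ 0.5397 -0.0637  0.    ]
```

```bash
python3 - <<'E'
import cv2
a=cv2.imread("pics/scene0.png")[110:250,150:350]; b=cv2.imread("pics/top0.png")[110:260,200:400]
cv2.imwrite("pics/a.png",cv2.resize(a,None,fx=4,fy=4,interpolation=2)); cv2.imwrite("pics/b.png",cv2.resize(b,None,fx=4,fy=4,interpolation=2))
E
```

```text
(no output)
```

View pics/a.png

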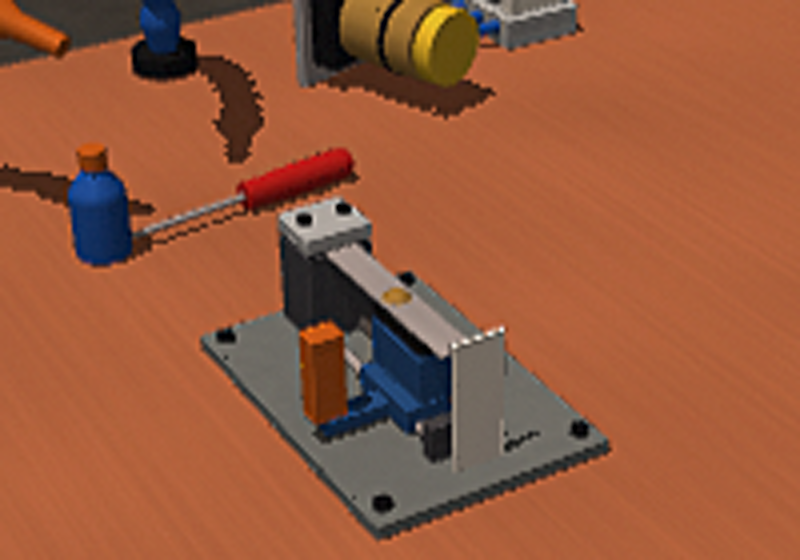

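View pics/b.png

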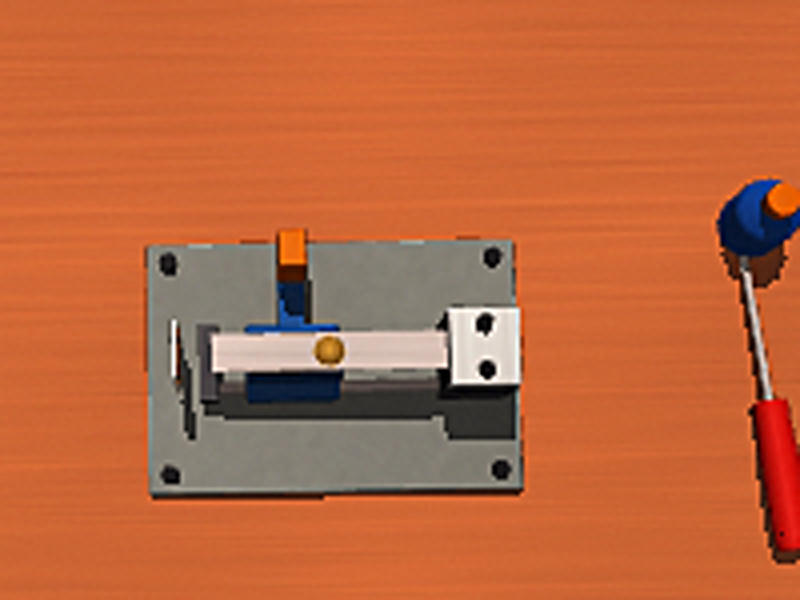

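The fixture is nearly square to the world, with +x and +y the same way. In the full top picture the dome is near (282,197), the grip near (273,171) and the leaf tip near (253,198). The bystanders are well clear of the fixture. Next I measure more exactly.

```bash
python3 - <<'E'
from h import *
p=cv2.imread("pics/top0.png")
for b in [(168,264),(492,257),(501,469),(171,474)]: print("bolt",np.round(atz("top",(200+(b[0]-2)/4,110+(b[1]-2)/4),.014),4))
for n in ("scene","top"):
    pic,d=cams.camera(n); K,R,t=cm(n)
    v,u=np.mgrid[0:384,0:512]; P=np.linalg.inv(K)@np.stack([u.ravel(),v.ravel(),np.ones(u.size)])*d.ravel()
    W=(R.T@(P-t[:,None])).T.reshape(384,512,3)
    hsv=cv2.cvtColor(pic,cv2.COLOR_RGB2HSV)
    box=(W[...,0]>.4)&(W[...,0]<.7)&(W[...,1]>-.25)&(W[...,1]<.12)&(d>0)
    o=box&(W[...,2]>.084)&(W[...,2]<.096)&(W[...,0]>.57)
    print(n,"griptop",o.sum(),np.round(W[o].mean(0),4),W[o].min(0).round(4),W[o].max(0).round(4))
    br=box&(hsv[...,0]>14)&(hsv[...,0]<30)&(hsv[...,1]>110)&(W[...,2]>.075)&(W[...,0]<.58)
    print("dome",br.sum(),np.round(W[br].mean(0),4),W[br].min(0).round(4),W[br].max(0).round(4))
    lf=box&(W[...,2]>.074)&(W[...,2]<.086)&(W[...,0]<.57)&(W[...,0]>.5)
    q=W[lf]; print("leaf",lf.sum(),q.min(0).round(4),q.max(0).round(4),np.polyfit(q[:,1],q[:,0],1).round(4))
s=r.sense(); print(s["wrist_force"].round(2) if hasattr(s["wrist_force"],'round') else s["wrist_force"])
E
```

```text
bolt [0.6113 0.0361 0.014 ]
bolt [ 0.6118 -0.1832  0.014 ]
bolt [ 0.4685 -0.1836  0.014 ]
bolt [0.4691 0.0357 0.014 ]
scene griptop 59 [ 0.6062 -0.0443  0.0894] [ 0.5936 -0.0574  0.0843] [ 0.6165 -0.0373  0.0934]
dome 24 [ 0.5402 -0.0673  0.0848] [ 0.5318 -0.0747  0.0774] [ 0.5525 -0.0544  0.0892]
leaf 444 [ 0.5141 -0.1863  0.0742] [0.5648 0.032  0.0859] [-0.0314  0.5394]
top griptop 62 [ 0.6068 -0.0471  0.0874] [ 0.5941 -0.0556  0.0841] [ 0.6186 -0.0377  0.095 ]
dome 46 [ 0.5404 -0.0685  0.0821] [ 0.5314 -0.077   0.0756] [ 0.5496 -0.059   0.0866]
leaf 576 [ 0.5156 -0.1875  0.0743] [0.5634 0.0302 0.0859] [0.0176 0.5412]
[ 0.47  0.11 -0.11]
```

step_arm:
  rows: [-0.531,-0.604,0.03,0,0,-0.35,-0.531,-0.604,0.03,0,0,-0.35,-0.531,-0.604,0.03,0,0,-0.35,-0.531,-0.604,0.03,0,0,-0.35,-0.531,-0.604,0.03,0,0,-0.35,-0.531,-0.604,0.03,0,0,-0.35,-0.531,-0.604,0.03,0,0,-0.35,-0.531,-0.604,0.03,0,0,-0.35,-0.531,-0.604,0.03,0,0,-0.35,-0.531,-0.604,0.03,0,0,-0.35,-0.531,-0.604,0.03,0,0,-0.35,-0.531,-0.604,0.03,0,0,-0.35,-0.531,-0.604,0.03,0,0,-0.35,-0.531,-0.604,0.03,0,0,-0.35,-0.531,-0.604,0.03,0,0,-0.35,-0.531,-0.604,0.03,0,0,-0.35,-0.531,-0.604,0.03,0,0,-0.35,-0.531,-0.604,0.03,0,0,-0.35,-0.531,-0.604,0.03,0,0,-0.35,-0.531,-0.604,0.03,0,0,-0.35]
  fingers: 0

```text
clock: 2.77
ee_pos: [0.5419, -0.0749, 0.1887]
tool_rot: [0.003, 1.0, -0.001, 0.001]
wrist_force: [-0.1, 0.3, -0.6]
width: 0.003
finger_force: 0.0
```

step_arm:
  rows: [0.002,0.006,0.03,0,0,0,0.002,0.006,0.06,0,0,0,0.002,0.006,0.085,0,0,0,0.002,0.006,0.085,0,0,0,0.002,0.006,0.085,0,0,0,0.002,0.006,0.085,0,0,0]

```text
clock: 3.27
ee_pos: [0.5389, -0.0621, 0.1047]
tool_rot: [-0.0, 1.0, -0.0, 0.0]
wrist_force: [0.2, 0.3, 0.1]
width: 0.002
finger_force: 0.0
```

```bash
python3 - <<'E'
from h import *
s=r.sense();print(s["ee_pos"],s["tool_rot"],s["wrist_force"],s["clock"])
p,d=cams.camera("scene");cv2.imwrite("pics/c.png",cv2.resize(p[110:250,180:320,::-1],None,fx=4,fy=4,interpolation=2))
s=r.sense();print(s["ee_pos"],s["wrist_force"],s["clock"])
E
```

```text
[ 0.53889178 -0.06211991  0.10467738] [-2.25987781e-04  9.99999878e-01 -2.41294349e-05  4.39564236e-04] [0.23943008 0.3405579  0.0727316 ] 3.2667
[ 0.53924092 -0.06218195  0.10513366] [-0.30452647 -0.30076784 -0.12871176] 3.3167
```

View pics/c.png

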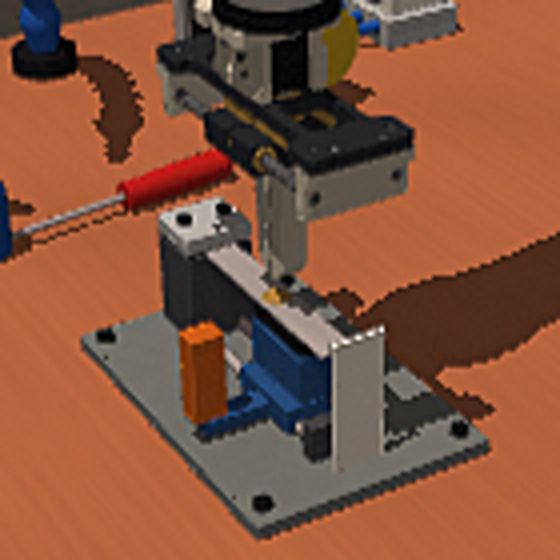

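The closed fingers stand over the dome, about 6 mm towards the tip. I shift back by that much and come down.

step_arm:
  rows: [-0.001,-0.006,0.006,0,0,0,-0.001,-0.006,0.011,0,0,0,-0.001,-0.006,0.014,0,0,0,-0.001,-0.006,0.015,0,0,0,-0.001,-0.006,0.015,0,0,0]

```text
clock: 3.73
ee_pos: [0.5392, -0.0683, 0.0884]
tool_rot: [-0.0, 1.0, 0.0, -0.0]
wrist_force: [1.2, 0.1, -0.5]
width: 0.006
finger_force: 0.0
```

step_arm:
  rows: [0,0,0.001,0,0,0,0,0,0.002,0,0,0,0,0,0.003,0,0,0,0,0,0.003,0,0,0]

```text
clock: 4.07
ee_pos: [0.5394, -0.0681, 0.0857]
tool_rot: [-0.0, 1.0, 0.0, 0.0]
wrist_force: [0.0, 0.5, 4.1]
width: 0.006
finger_force: 2.0
```

step_arm:
  rows: [0,0,0.001,0,0,0,0,0,0.002,0,0,0,0,0,0.002,0,0,0]

```text
clock: 4.32
ee_pos: [0.5395, -0.0681, 0.0839]
tool_rot: [-0.0, 1.0, 0.0, 0.0]
wrist_force: [-1.8, 0.5, 7.7]
width: 0.005
finger_force: 3.9
```

```bash
cat > m.py <<'E'
from h import *
import sys
F=[];Z=[]
for i in range(int(sys.argv[1])):
    cams.camera("scene"); s=r.sense(); F.append(s["wrist_force"]); Z.append(s["ee_pos"])
print(np.mean(F,0).round(2),np.std(F,0).round(2),np.mean(Z,0).round(5),s["clock"])
E
python3 m.py 4
```

```text
[-1.01  1.25  7.28] [0.42 0.73 0.4 ] [ 0.53946 -0.0681   0.08401] 4.5167
```

step_arm:
  rows: [0,0,0.001,0,0,0,0,0,0.0015,0,0,0,0,0,0.0015,0,0,0,0,0,0.0015,0,0,0]

```text
clock: 4.85
ee_pos: [0.5395, -0.0681, 0.0827]
tool_rot: [-0.0, 1.0, 0.0, 0.0]
wrist_force: [-2.1, 1.0, 10.1]
width: 0.006
finger_force: 5.1
```

```bash
python3 m.py 8
```

```text
[-1.87  1.02 10.08] [0.53 0.5  0.49] [ 0.53947 -0.06808  0.08275] 5.25
```

As found, 10 N gives about 4.6 mm of sag, so the roller is about 78.5 mm from the clamp edge. That means sliding roughly 18.5 mm towards the clamp. I lift off and go to the grip.

step_arm:
  rows: [0,0,-0.02,0,0,0,0,0,-0.05,0,0,0,-0.03,0.01,-0.05,0,0,0,-0.067,0.0225,-0.05,0,0,0,-0.067,0.0225,-0.05,0,0,0,-0.067,0.0225,-0.05,0,0,0,-0.067,0.0225,-0.05,0,0,0,-0.067,0.0225,-0.05,0,0,0]
  fingers: 0.06

```text
clock: 5.92
ee_pos: [0.605, -0.0463, 0.1317]
tool_rot: [0.0, 1.0, -0.0, -0.001]
wrist_force: [-1.2, -0.4, -0.9]
width: 0.532
finger_force: 0.0
```

```bash
python3 m.py 1; python3 - <<'E'
from h import *
p,d=cams.camera("scene");cv2.imwrite("pics/d.png",cv2.resize(p[110:250,180:320,::-1],None,fx=4,fy=4,interpolation=2))
E
```

```text
[ 0.51  0.37 -0.23] [0. 0. 0.] [ 0.60513 -0.04636  0.1318 ] 5.9667
```

View pics/d.png

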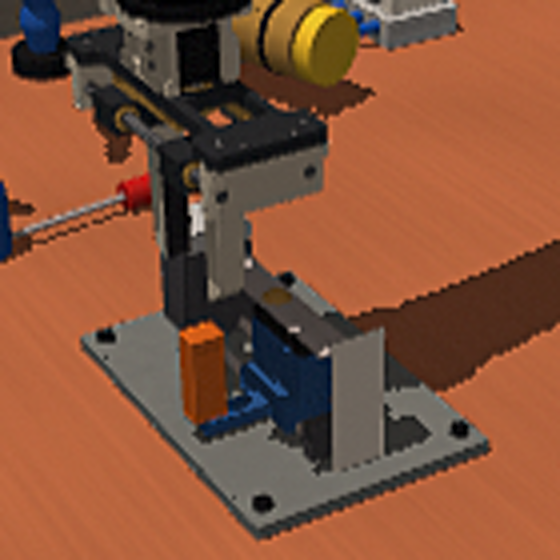

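The fingers straddle the grip, which is at crop (203,375), in y. I go down and close.

step_arm:
  rows: [-0.001,0.0005,0.02,0,0,0,-0.001,0.0005,0.045,0,0,0,-0.001,0.0005,0.065,0,0,0,-0.001,0.0005,0.078,0,0,0,-0.001,0.0005,0.078,0,0,0]

```text
clock: 6.43
ee_pos: [0.6052, -0.0456, 0.0516]
tool_rot: [0.0, 1.0, -0.0, -0.002]
wrist_force: [-0.6, -0.5, 0.4]
width: 0.648
finger_force: 0.0
```

step_arm:
  rows: [0,0,0,0,0,0,0,0,0,0,0,0,0,0,0,0,0,0,0,0,0,0,0,0,0,0,0,0,0,0,0,0,0,0,0,0,0,0,0,0,0,0,0,0,0,0,0,0,0,0,0,0,0,0,0,0,0,0,0,0]
  fingers: 0.01
  squeeze: 12

```text
clock: 7.27
ee_pos: [0.6076, -0.0452, 0.0546]
tool_rot: [-0.0, 1.0, 0.0, 0.0]
wrist_force: [-1.4, -0.2, 5.8]
width: 0.19
finger_force: 12.0
```

step_arm:
  rows: [0,-0.003,0,0,0,0,0,-0.006,0,0,0,0,0,-0.009,0,0,0,0,0,-0.012,0,0,0,0,0,-0.015,0,0,0,0,0,-0.0175,0,0,0,0,0,-0.0185,0,0,0,0,0,-0.0185,0,0,0,0,0,-0.0185,0,0,0,0,0,-0.0185,0,0,0]

```text
invalid input
```

step_arm:
  rows: [0,-0.003,0,0,0,0,0,-0.006,0,0,0,0,0,-0.009,0,0,0,0,0,-0.012,0,0,0,0,0,-0.015,0,0,0,0,0,-0.018,0,0,0,0,0,-0.0185,0,0,0,0,0,-0.0185,0,0,0,0,0,-0.0185,0,0,0,0]

```text
clock: 8.02
ee_pos: [0.6076, -0.0636, 0.0546]
tool_rot: [-0.0, 1.0, 0.0, 0.0]
wrist_force: [-1.5, -0.5, 5.5]
width: 0.197
finger_force: 12.0
```

```bash
python3 m.py 3
```

```text
[-0.59 -0.14  5.95] [0.4  0.58 0.43] [ 0.60761 -0.06357  0.05458] 8.1667
```

step_arm:
  rows: [0,0,0,0,0,0,0,0,0,0,0,0,0,0,0,0,0,0,0,0,0,0,0,0,0,0,0,0,0,0,0,0,0,0,0,0]
  fingers: 0.05

```text
clock: 8.67
ee_pos: [0.6073, -0.0638, 0.054]
tool_rot: [-0.0, 1.0, -0.0, -0.0]
wrist_force: [0.1, 0.0, 0.1]
width: 0.523
finger_force: 0.0
```

step_arm:
  rows: [0,0,-0.03,0,0,0,0,0,-0.07,0,0,0,0,0,-0.07,0,0,0,0.035,-0.003,-0.07,0,0,0,0.068,-0.005,-0.07,0,0,0,0.068,-0.005,-0.07,0,0,0]

```text
clock: 9.17
ee_pos: [0.5324, -0.0697, 0.124]
tool_rot: [0.001, 1.0, -0.0, -0.003]
wrist_force: [-1.0, 0.6, 0.2]
width: 0.538
finger_force: 0.0
```

step_arm:
  rows: [0,0,0,0,0,0,0,0,0,0,0,0,0,0,0,0,0,0,0,0,0,0,0,0,0,0,0,0,0,0,0,0,0,0,0,0,0,0,0,0,0,0,0,0,0,0,0,0,0,0,0,0,0,0,0,0,0,0,0,0]
  fingers: 0

```text
clock: 10.0
ee_pos: [0.5394, -0.0688, 0.1241]
tool_rot: [-0.0, 1.0, -0.0, 0.0]
wrist_force: [-0.3, 0.0, -0.6]
width: 0.007
finger_force: 0.0
```

```bash
python3 m.py 3; python3 - <<'E'
from h import *
for n in ("top","scene"):
    cams.camera(n)
    print(n,[(o["confidence"],np.round(atz(n,o["uv"],.072),4)) for o in spotter.landmark_of("support_grip",n)[:2]])
E
```

```text
[ 0.27 -0.35  0.3 ] [0.27 0.27 0.3 ] [ 0.53933 -0.06882  0.12415] 10.15
top []
scene [(0.63, array([ 0.6012, -0.0712,  0.072 ]))]
```

step_arm:
  rows: [0,0.0007,0.02,0,0,0,0,0.0007,0.03,0,0,0,0,0.0007,0.035,0,0,0,0,0.0007,0.037,0,0,0,0,0.0007,0.039,0,0,0,0,0.0007,0.041,0,0,0,0,0.0007,0.041,0,0,0,0,0.0007,0.041,0,0,0]

```text
clock: 11.02
ee_pos: [0.5388, -0.0679, 0.0836]
tool_rot: [-0.0, 1.0, 0.0, -0.0]
wrist_force: [-3.1, 0.9, 6.0]
width: 0.002
finger_force: 3.0
```

```bash
python3 m.py 4
```

```text
[-3.06  1.07  5.5 ] [0.36 0.91 0.7 ] [ 0.53882 -0.06791  0.08368] 11.2167
```

step_arm:
  rows: [0.0003,0,0.001,0,0,0,0.0003,0,0.002,0,0,0,0.0003,0,0.003,0,0,0,0.0003,0,0.003,0,0,0]

```text
clock: 11.55
ee_pos: [0.5388, -0.0679, 0.0809]
tool_rot: [-0.0, 1.0, 0.0, 0.0]
wrist_force: [-3.5, 2.0, 9.9]
width: 0.004
finger_force: 4.9
```

```bash
python3 m.py 5
```

```text
[-3.78  1.4   9.73] [0.19 0.62 0.49] [ 0.53883 -0.06788  0.08106] 11.8
```

Sag is now about 6.6 mm at 10 N, so the leaf needs to be softer. I go back to the grip for about 8 mm more.

step_arm:
  rows: [0,0,-0.02,0,0,0,0,0,-0.05,0,0,0,-0.03,0.002,-0.05,0,0,0,-0.068,0.004,-0.05,0,0,0,-0.068,0.004,-0.05,0,0,0,-0.068,0.004,-0.05,0,0,0,-0.068,0.004,-0.05,0,0,0,-0.068,0.004,-0.05,0,0,0,-0.068,0.004,-0.05,0,0,0]
  fingers: 0.05

```text
clock: 12.55
ee_pos: [0.6059, -0.0643, 0.1301]
tool_rot: [0.0, 1.0, -0.0, -0.0]
wrist_force: [-0.1, 0.4, 0.1]
width: 0.531
finger_force: 0.0
```

step_arm:
  rows: [0,0,0.02,0,0,0,0,0,0.045,0,0,0,0,0,0.065,0,0,0,0,0,0.075,0,0,0,0,0,0.075,0,0,0,0,0,0.075,0,0,0,0,0,0.075,0,0,0,0,0,0.075,0,0,0]

```text
clock: 13.22
ee_pos: [0.6077, -0.0642, 0.0564]
tool_rot: [-0.0, 1.0, -0.0, 0.001]
wrist_force: [0.1, -0.2, 0.1]
width: 0.539
finger_force: 0.0
```

step_arm:
  rows: [0,0,0,0,0,0,0,0,0,0,0,0,0,0,0,0,0,0,0,0,0,0,0,0,0,0,0,0,0,0,0,0,0,0,0,0,0,0,0,0,0,0,0,0,0,0,0,0,0,0,0,0,0,0]
  fingers: 0.01

```text
clock: 13.97
ee_pos: [0.6071, -0.0641, 0.0552]
tool_rot: [-0.0, 1.0, -0.0, 0.0]
wrist_force: [-0.5, 0.9, 2.3]
width: 0.191
finger_force: 12.0
```

step_arm:
  rows: [0,-0.002,0,0,0,0,0,-0.004,0,0,0,0,0,-0.006,0,0,0,0,0,-0.008,0,0,0,0,0,-0.008,0,0,0,0,0,-0.008,0,0,0,0]

```text
clock: 14.47
ee_pos: [0.6071, -0.0728, 0.0552]
tool_rot: [0.0, 1.0, -0.0, 0.0]
wrist_force: [-0.8, -0.1, 3.6]
width: 0.192
finger_force: 12.0
```

step_arm:
  rows: [0,0,0,0,0,0,0,0,0,0,0,0,0,0,0,0,0,0,0,0,0,0,0,0,0,0,0,0,0,0,0,0,0,0,0,0]
  fingers: 0.05

```text
clock: 14.97
ee_pos: [0.607, -0.072, 0.0551]
tool_rot: [-0.0, 1.0, -0.0, -0.0]
wrist_force: [0.9, -0.5, -0.0]
width: 0.531
finger_force: 0.0
```

step_arm:
  rows: [0,0,-0.03,0,0,0,0,0,-0.07,0,0,0,0,0,-0.07,0,0,0,0.035,0.002,-0.07,0,0,0,0.067,0.004,-0.07,0,0,0,0.067,0.004,-0.07,0,0,0]

```text
clock: 15.47
ee_pos: [0.5334, -0.0682, 0.1251]
tool_rot: [0.0, 1.0, -0.0, -0.003]
wrist_force: [-0.1, 0.6, -0.4]
width: 0.539
finger_force: 0.0
```

step_arm:
  rows: [0,0,0,0,0,0,0,0,0,0,0,0,0,0,0,0,0,0,0,0,0,0,0,0,0,0,0,0,0,0,0,0,0,0,0,0,0,0,0,0,0,0,0,0,0,0,0,0,0,0,0,0,0,0,0,0,0,0,0,0]
  fingers: 0

```text
clock: 16.3
ee_pos: [0.5401, -0.0681, 0.1251]
tool_rot: [-0.0, 1.0, -0.0, 0.0]
wrist_force: [-0.4, 0.2, 0.4]
width: 0.006
finger_force: 0.0
```

```bash
python3 m.py 3
```

```text
[ 0.04  0.39 -0.11] [0.45 0.35 0.43] [ 0.54005 -0.06811  0.12515] 16.45
```

step_arm:
  rows: [0,0,0.02,0,0,0,0,0,0.03,0,0,0,0,0,0.035,0,0,0,0,0,0.037,0,0,0,0,0,0.039,0,0,0,0,0,0.041,0,0,0,0,0,0.043,0,0,0,0,0,0.0435,0,0,0,0,0,0.0435,0,0,0,0,0,0.0435,0,0,0]

```text
clock: 17.28
ee_pos: [0.5397, -0.0679, 0.0821]
tool_rot: [-0.0, 1.0, 0.0, -0.0]
wrist_force: [-3.6, 2.2, 6.2]
width: 0.005
finger_force: 3.1
```

```bash
python3 m.py 5
```

```text
[-3.17  0.96  6.3 ] [0.38 0.58 0.24] [ 0.53975 -0.06792  0.08218] 17.5333
```

step_arm:
  rows: [0.0003,0,0.001,0,0,0,0.0003,0,0.002,0,0,0,0.0003,0,0.0026,0,0,0,0.0003,0,0.0026,0,0,0]

```text
clock: 17.87
ee_pos: [0.5397, -0.0679, 0.0797]
tool_rot: [-0.0, 1.0, 0.0, 0.0]
wrist_force: [-3.5, 0.9, 8.6]
width: 0.005
finger_force: 4.5
```

```bash
python3 m.py 6; python3 - <<'E'
from h import *
p,d=cams.camera("scene");cv2.imwrite("pics/e.png",cv2.resize(p[150:240,200:310,::-1],None,fx=6,fy=6,interpolation=2))
E
```

```text
[-3.28  1.33  9.17] [0.43 0.52 0.41] [ 0.53973 -0.06793  0.07982] 18.1667
```

View pics/e.png

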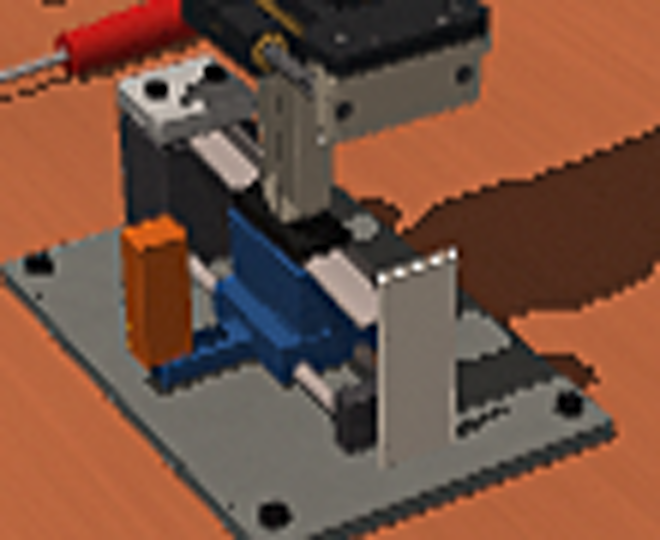

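The fingers press the dome at about crop (290,225), and the carriage sits near mid-rail. 9.2 N gives about 7.7 mm, which is close to target. I add a little and hold for the proof.

step_arm:
  rows: [0,0,0.0004,0,0,0,0,0,0.0004,0,0,0,0,0,0.0004,0,0,0,0,0,0.0004,0,0,0,0,0,0.0004,0,0,0,0,0,0.0004,0,0,0,0,0,0.0004,0,0,0,0,0,0.0004,0,0,0,0,0,0.0004,0,0,0,0,0,0.0004,0,0,0]

```text
clock: 19.05
ee_pos: [0.5398, -0.0679, 0.0795]
tool_rot: [-0.0, 1.0, 0.0, 0.0]
wrist_force: [-3.3, 0.9, 9.9]
width: 0.001
finger_force: 4.7
```

```bash
python3 m.py 12
```

```text
[-3.25  1.44  9.58] [0.49 0.43 0.35] [ 0.53974 -0.06794  0.07949] 19.65
```

9.6 N at about 8 mm of sag, held for over a second. Now I let go.

step_arm:
  rows: [0,0,-0.01,0,0,0,0,0,-0.03,0,0,0,0,0,-0.06,0,0,0,0,0,-0.1,0,0,0,0,0,-0.12,0,0,0,0,0,-0.12,0,0,0,0,0,-0.12,0,0,0,0,0,-0.12,0,0,0]

```text
clock: 20.32
ee_pos: [0.5395, -0.0682, 0.1985]
tool_rot: [-0.0, 1.0, -0.0, 0.0]
wrist_force: [0.6, -0.4, 1.0]
width: 0.004
finger_force: 0.0
```

```bash
python3 m.py 2; python3 -c "
from h import *
print(ticket.job_done())"
```

```text
[ 0.02 -0.11 -0.45] [0.32 0.   0.03] [ 0.53917 -0.06812  0.1978 ] 20.4167
the job is handed in; nothing more can be done
None
```

The job is handed in, though it returned no verdict: I slid the carriage about 26 mm towards the clamp, and the proving press held about 9.6 N for over a second with the dome about 8 mm down (from tool height), then I let go and lifted clear.

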